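# Pack and close the fly-tying case

### The job

Pack up the fly-tying case: first set the loose white bead box with the fin into the case and butt it flush and square against the built-in bead box at the far end, then put all the thread spools that lie on the bench down on the floor of the bay that is left, and only then shut the lid fully and after that press the clamp lever fully down over it. Leave the flat line reel, the varnish bottle and the glue pot where they are, unspilt.

Things in the scene. Friction and masses are not known exactly. Their poses are not given: they have to be found in the camera images.
- case: Grey open-topped plastic carry case fixed on the bench, 260 x 188 mm outside, 66 mm high, walls and floor 4 mm (252 x 180 mm inside). Origin: centre of its underside; x its long way (away from the robot at yaw 0), y towards the hinge side, z up.
- case_face (a point): Middle of the flat face of the white bead box built into the case's +x end; the face looks to the case's -x. The built-in box fills 74 mm of the case in x and all of its inner width; its rim is 34 mm above the bench. The loose bead box is butted against this face. In the case's frame: x +0.052, y 0, z 0.019.
- case_bay (a point): Centre, on the case floor, of the bay for the spools that is left once the loose bead box is butted up: 104 mm (case x) by 180 mm (case y), floor 4 mm above the bench. In the case's frame: x -0.074, y 0, z 0.004.
- lid (a joint): Angle (rad) of the case's clear lid with grey frame: 0 = shut, about 1.8 = standing open, leaning outwards (stop at 2.0). The stiff hinge holds the lid at any angle; about 2 to 4 N at the free edge moves it. It is shut by pushing its outer face over from behind and down.
- lid_hinge (a point): Point on the lid's hinge line, half-way along the case (+y rim, 66 mm above the bench: y +0.094 in the case's frame); the line runs along the case's x. The lid is 260 mm long, 6 mm thick, 188 mm from hinge line to free edge, with a small lip there. Axes turn with the lid: z is its outer normal, -y points to the free edge.
- lid_edge (a point): Middle of the lid's free edge, on its outer face. The lip, 60 x 12 mm, sticks out of the edge 50 mm to the case's -x side of here.
- clamp (a joint): Angle (rad) of the steel hold-down clamp lever: 0 = down, lying level across the shut lid; about 1.8 = standing up, leaning outwards (stop at 2.1). Friction holds it at any angle; about 2 N at its tip moves it.
- clamp_hinge (a point): Pivot of the clamp lever, outside the case's -y wall, 78 mm above the bench (case frame: x +0.045, y -0.106); turns about the case's x. Axes turn with the lever: y along it to the tip, z its outer (upper when down) side. Lever 78 mm long, 18 mm wide (22 at the black tip pad), outer face 8 mm (tip pad 12 mm) out in z.
- clamp_tip (a point): Middle of the outer face of the clamp's black tip pad (30 mm long), 65 mm along the lever and 12 mm to its outer side.
- bead_box_fin (a point): Loose white bead box: open tray 74 (x) x 150 (y) x 30 mm high, 0.3 kg, symmetric, with an upright fin in its middle to carry it by: 10 mm thick (x), 60 mm long (y), top 56 mm above the underside. Point on the box's middle axis, 45 mm above its underside. Butted flush in the case it is at x +0.015, z 0.049 in the case's frame.
- spool1_center (a point): Thread spool (white flanges, grey thread), a cylinder 40 mm in diameter and 36 mm high, about 40 g, standing on the bench at the start; point at its centre, z along its axis. Three or four of the four spools are present.
- spool2_center (a point): Thread spool (white flanges, grey thread), a cylinder 40 mm in diameter and 36 mm high, about 40 g, standing on the bench at the start; point at its centre, z along its axis. Three or four of the four spools are present.
- spool3_center (a point): Thread spool (white flanges, grey thread), a cylinder 40 mm in diameter and 36 mm high, about 40 g, standing on the bench at the start; point at its centre, z along its axis. Three or four of the four spools are present.
- spool4_center (a point): Thread spool (white flanges, grey thread), a cylinder 40 mm in diameter and 36 mm high, about 40 g, standing on the bench at the start; point at its centre, z along its axis. Three or four of the four spools are present.
- tippet_reel_center (a point): Bystander: flat white line reel, 56 mm in diameter, 14 mm high, lying flat; point at its centre. Not a thread spool; stays on the bench.
- varnish: Bystander: small amber glass varnish bottle, 34 mm in diameter, 60 mm high, standing; origin under its centre.
- glue: Bystander: blue glue pot, 28 mm in diameter, 70 mm high, standing; origin under its centre.
Mind the look-alikes: they are no part of the job. There is more than one size of the part that bears bead_box_fin; the job needs the middle-sized.

How it is judged:
By the outcome, as a careful person would: the job done as asked, in the order asked, and still so for the second after the job is handed in, with the robot touching nothing.
Of spool1, spool2, spool3, spool4 only 3 to 4 are there at a start; the rules pass over those that are not, and their reading is None.
At some moment in a run one of spool1, spool2, spool3, spool4 may be knocked a few centimetres aside while the robot is not near it.
It also fails if it takes over 210 s, if anything falls off the work surface, if the arm or the gripper's body presses on something with over 40 N, if the wrist force passes 120 N, or if a joint passes its speed limit or range.

### The arm

A 7-joint arm with a two-finger parallel gripper is mounted at the origin on the work surface. World frame = base frame: x ahead of the robot, y to its left, z up, the work surface at z = 0. Lengths are in m, angles in rad, forces in N, time in s.
With the tool pointing down it reaches from about 0.35 to 0.9 m from the base axis. Payload 8.1 kg.
Tool frame: the origin (TCP) lies between the finger pads; the fingertips stand ahead of it and the grasp point (between the pads) is the TCP (arm.nose_length is the z of the fingertips in the tool frame, in m); z points along the fingers, y is the line along which they close (so a half turn about z gives the same grasp; the last joint's range is limited). The gripper opens to 92 mm and grips with 3 to 60 N. Pads are 19 mm wide; open, the fingers measure 130 mm over their backs; the gripper's body (75 mm by 190 mm) begins 47 mm behind the grasp point.
Start: joints at [1.161, 0.434, 0.025, 1.573, -0.012, 1.134, -0.075], TCP at [0.189, -0.596, 0.246] pointing down, gripper open.
Joint ranges: [-2.62, 2.62], [-0.44, 2.09], [-1.27, 1.32], [0.08, 2.57], [-1.32, 4.46], [0.12, 2], [-2.74, 2.74]. Speed limits (rad/s): [2.22, 2.22, 3.01, 3.01, 3.14, 3.14, 3.14].

### API

Orientations are given as a rotation vector (axis times angle).
In Python, from cell import sensors, optics, arm gives the robot as it stands.
- The arm moves only by the tool arm_command, never from a script. Its argument "deltas" is one flat list of numbers, 7 for each row, row after row: the turn, a rotation vector about the world's x, y, z as a fraction of full scale, then the shift along the world's x, y, z as a fraction of full scale, then the finger opening in mm, from 0 to 91.8. In form: [wx, wy, wz, dx, dy, dz, fingers, wx, wy, wz, dx, dy, dz, fingers, ...]. A call has 1 to 20 rows; each row is the pose to reach, as a shift and turn from the pose commanded when the call began; what a row does not reach only later rows make up. Full scale, the value 1, is 1 m for a shift and 90 degrees for a turn. A row lasts 1/10 s, in which the tool goes at most 50 mm and 8.59 degrees, less where a joint would pass 70% of its speed; a pose out of reach is approached as far as the arm can. A call with a number of a shift or a turn outside -1 to 1 is refused whole. A call with a gripper value outside its range is refused whole. The fingers move at their own pace and stop on an object; "force" is the grip in N (left out, the last holds). Time passes only in rows, so rows that repeat a pose let the fingers close. It gives the time, the measured TCP pose, the force, the opening and the grip force at its end, in the units of the state.
- sensors.observe(): the state, without advancing time (a new reading comes with each control period).
- optics.get_image(name): name is "scene" or "side" or "wrist"; returns the picture (400x640x3 uint8, blue, green, red); there is no depth.
- optics.calibration(name): a dict with "camera_matrix" (3x3 intrinsics, pixels), "rvec" (rotation vector, rad) and "tvec" (3), from world to camera coordinates, as OpenCV has them. Camera axes: x right, y down, z forward; pixel columns grow to the right and rows downward; lengths in m; the calibration is good to about 2 mm. A picture is of the moment at which its call begins: read the wrist's pose just before it. calibration takes no time and is no camera call; for the wrist camera it gives the pose at the moment of the call.
- arm.sign_off(): hands the job in; it is judged then, once.
The state is a dict: "clock": time; "joints": joint angles; "dq": joint speeds; "joint_efforts": joint torques, N m; "position": TCP position; "ee_rot": TCP orientation; "force": force on the tool from outside, world axes, zero at the start; "ft_torque": the same for the moment, N m; "width": opening from 0.0 (shut) to 1.0 (fully open); "gripper_force": force on a finger pad.
Only numpy, scipy, OpenCV 4.12 (cv2) and the standard library are available. Lean on these libraries where they do the work, as an engineer would, in place of code of your own. Each camera call takes 0.05 s, during which the arm holds its last target. There are 200 camera calls.

## Working session

There is one attempt and no reset: what is moved stays moved. The work goes in short steps, Python scripts to look and compute and a tool call to move; the robot and the scene stay as the last step left them, time stands still between calls to the robot, and variables do not carry over. Pictures are saved under pics/ and viewed, at most 14 in all, crops included, and the job is handed in when it is done.

Besides the shell and the picture viewer there is one more tool, called after "Call:" as name(argument=value, ...) on one line, values as JSON. arm_command: Moves the arm, as the interface text tells. Its arguments: {"type":"object","properties":{"deltas":{"type":"array","items":{"type":"number"}},"force":{"type":"number"}},"required":["deltas"]}

```bash
mkdir -p pics; ls
python3 - <<'E'
from cell import sensors, optics, arm
import cv2, numpy as np
s=sensors.observe(); print(s); print(arm.nose_length)
for n in ["scene","side","wrist"]:
    c=optics.calibration(n); print(n,c)
    cv2.imwrite(f"pics/{n}0.png",optics.get_image(n))
a=cv2.imread("pics/scene0.png"); b=cv2.imread("pics/side0.png")
E
```

```text
pics
{'clock': 0.0, 'joints': array([ 1.16140374,  0.43520554,  0.02495977,  1.57408064, -0.01157432,
        1.13398044, -0.07511082]), 'dq': array([-4.16270280e-04,  6.10556359e-04,  2.76170233e-04, -2.59598546e-03,
        4.52334354e-04,  8.15227280e-05,  3.76445686e-04]), 'joint_efforts': array([-5.43711249e-04, -6.67849445e+01,  9.85032544e-01, -3.14464509e+01,
       -6.02381257e-02,  4.26962378e-02,  1.53123810e-04]), 'position': array([ 0.18855887, -0.59538769,  0.24496199]), 'ee_rot': array([-3.10325503e+00, -4.79705521e-01,  6.08050532e-04]), 'force': array([-0.32633893,  0.59716069,  0.06152309]), 'ft_torque': array([-0.01250187,  0.03966279, -0.0164607 ]), 'gripper_force': 0.0, 'width': 0.9971814039567687}
0.019
scene {'camera_matrix': array([[388.24262248,   0.        , 319.8029275 ],
       [  0.        , 388.24262248, 202.11301555],
       [  0.        ,   0.        ,   1.        ]]), 'rvec': array([ 2.05535619,  1.25113155, -0.53777227]), 'tvec': array([-0.1735661 , -0.25732733,  1.22233188])}
side {'camera_matrix': array([[400.62558674,   0.        , 323.74169482],
       [  0.        , 400.62558674, 196.27694649],
       [  0.        ,   0.        ,   1.        ]]), 'rvec': array([ 0.84310147, -2.57468799,  1.04418522]), 'tvec': array([0.33848881, 0.28169491, 0.91471328])}
wrist {'camera_matrix': array([[294.07188866,   0.        , 314.49548394],
       [  0.        , 294.07188866, 194.08719484],
       [  0.        ,   0.        ,   1.        ]]), 'rvec': array([-2.34812176,  1.71930557,  0.24172735]), 'tvec': array([-0.62380356, -0.03425483,  0.39135754])}
```

View pics/scene0.png

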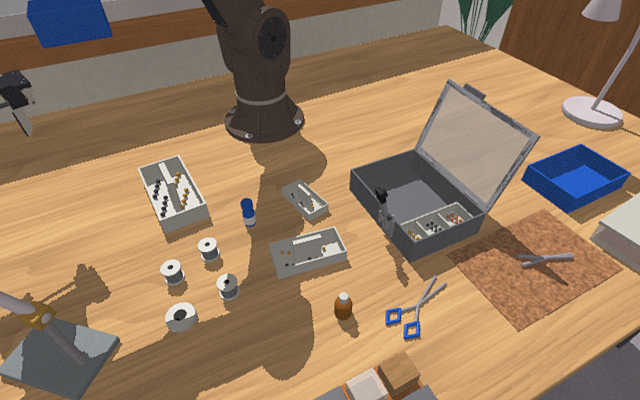

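View pics/side0.png

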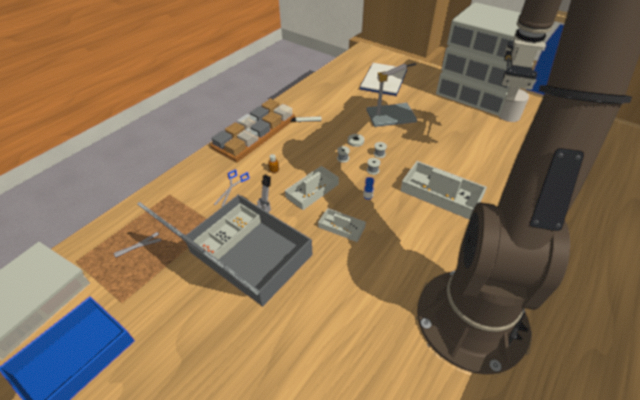

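The scene picture shows three bead boxes with fins: a large one at (173,190), a small one at (305,198) and a middle one at (308,250). Spools are at (172,270), (208,248) and (228,287), and the flat reel is at (181,317). The middle-sized box looks like the one at (308,250). I'll confirm it with an enlarged crop and metric measurements.

```bash
cat > h.py <<'E'
from cell import sensors, optics, arm
import cv2, numpy as np
from scipy.spatial.transform import Rotation as R
def ray(cal,uv,z):
    K,r,t=cal["camera_matrix"],cv2.Rodrigues(cal["rvec"])[0],cal["tvec"]
    o=-r.T@t; d=r.T@np.linalg.inv(K)@np.array([uv[0],uv[1],1.])
    return o+d*(z-o[2])/d[2]
def proj(cal,P):
    return cv2.projectPoints(np.array(P,float).reshape(-1,3),cal["rvec"],cal["tvec"],cal["camera_matrix"],None)[0].reshape(-1,2)
E
python3 - <<'E'
from h import *
im=cv2.imread("pics/scene0.png")
a=cv2.resize(im[140:340,130:350],None,fx=3.5,fy=2.9 if 0 else 3,interpolation=cv2.INTER_CUBIC)
a=cv2.resize(im[145:340,130:350],(792,702*1),interpolation=cv2.INTER_CUBIC)
a=cv2.resize(im[150:335,132:372],(778,600),interpolation=cv2.INTER_CUBIC)
cv2.imwrite("pics/crop1.png",a)
b=cv2.resize(im[70:270,340:550],(630,600),interpolation=cv2.INTER_CUBIC)
cv2.imwrite("pics/crop2.png",b)
E
```

```text
(no output)
```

View pics/crop1.png

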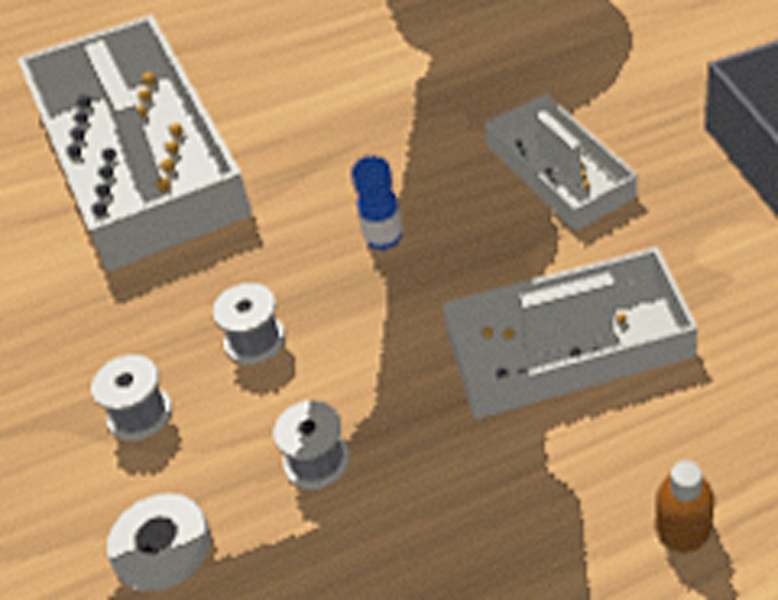

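View pics/crop2.png

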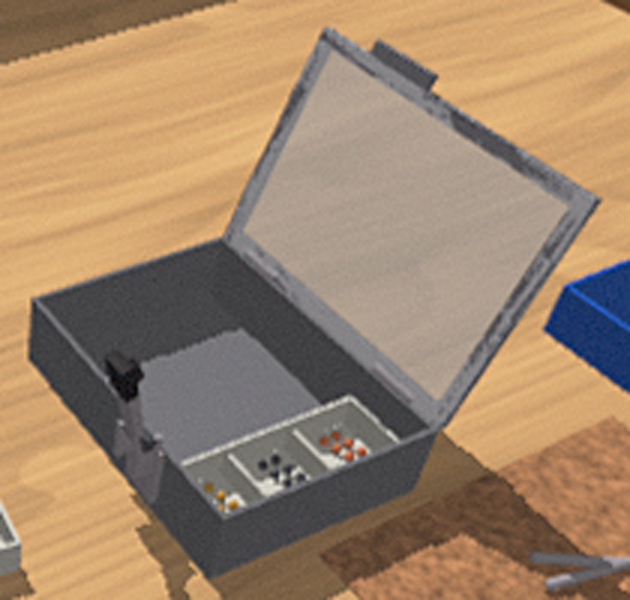

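The crop shows the middle box with its fin at crop (522–612, 278–300). It is clearly smaller than the box at upper left and larger than the one at upper right. Next I'll measure its metric size and the case pose.

Run:
```python
from h import *
c=optics.calibration("scene"); s=optics.calibration("side")
f=lambda u,v:(132+u/3.2417,150+v/3.243)
g=lambda u,v:(340+u/3,70+v/3)
np.set_printoptions(precision=4,suppress=True)
print("cam",-cv2.Rodrigues(c["rvec"])[0].T@c["tvec"])
for n,l in dict(mid=[(443,303),(657,250),(697,330)],small=[(487,124),(547,95),(636,178)],big=[(22,62),(152,18),(238,180)]).items():
    p=[ray(c,f(*q),.03 if n!='big' else .036) for q in l]; print(n,*p,[np.linalg.norm(p[i+1]-p[i]) for i in (0,1)])
print("fin",ray(c,f(522,297),.056),ray(c,f(612,278),.056))
for q in [(124,378),(245,303),(308,427)]: print("spool top",ray(c,f(*q),.036))
print("reel",ray(c,f(155,536),.014)); print("varn",ray(c,f(685,545),0)),print("glue",ray(c,f(382,244),0))
p=[ray(c,g(*q),.066) for q in [(33,300),(225,240),(438,428),(212,520)]]
print("case",p,[np.linalg.norm(p[i+1]-p[i]) for i in range(3)])
# side check: fin + spool in side view
```

```text
cam [ 1.0217 -0.3251  0.664 ]
mid [ 0.4989 -0.1828  0.03  ] [ 0.5226 -0.0363  0.03  ] [ 0.5948 -0.0468  0.03  ] [np.float64(0.14832904718415238), np.float64(0.07303409696649579)]
small [ 0.3514 -0.0883  0.03  ] [ 0.342 -0.034  0.03 ] [ 0.4544 -0.0161  0.03  ] [np.float64(0.05507101016700817), np.float64(0.11379988834604017)]
big [ 0.12   -0.3876  0.036 ] [ 0.1102 -0.2834  0.036 ] [ 0.3304 -0.2716  0.036 ] [np.float64(0.10463472404236364), np.float64(0.220491487581617)]
fin [ 0.5388 -0.1426  0.056 ] [ 0.5509 -0.0852  0.056 ]
spool top [ 0.469  -0.3804  0.036 ]
spool top [ 0.4446 -0.298   0.036 ]
spool top [ 0.5558 -0.2907  0.036 ]
reel [ 0.5707 -0.3899  0.014 ]
varn [ 0.7085 -0.1192  0.    ]
glue [ 0.403  -0.1944  0.    ]
case [array([0.4058, 0.072 , 0.066 ]), array([0.4123, 0.2583, 0.066 ]), array([0.6643, 0.2554, 0.066 ]), array([0.6591, 0.0605, 0.066 ])] [np.float64(0.1864618477076293), np.float64(0.2520587504704848), np.float64(0.1949479381029248)]
```

The middle box measures 148 x 73 mm, which fits the 150 x 74 mm described; the other two are 114 x 55 and 220 x 105. Its fin centre is about (0.545, -0.114), yaw about -0.15. The case centre is about (0.535, 0.162), yaw about -0.03. I'll move above the box and align the tool.

```bash
cat >> h.py <<'E'
def down(yaw):  # tool z down, tool y along +x turned by yaw (closing along case/box x)
    y=np.array([np.cos(yaw),np.sin(yaw),0]); z=np.array([0,0,-1.]); return R.from_matrix(np.c_[np.cross(y,z),y,z])
def turn(yaw,flip=0):
    cur=R.from_rotvec(sensors.observe()["ee_rot"]); t=down(yaw+np.pi*flip)
    return (t*cur.inv()).as_rotvec()/(np.pi/2)
E
python3 - <<'E'
from h import *
np.set_printoptions(precision=4,suppress=True)
print(R.from_rotvec(sensors.observe()["ee_rot"]).as_matrix()); print(turn(-.15),turn(-.15,1))
E
```

```text
[[ 0.9533  0.302  -0.0005]
 [ 0.302  -0.9533  0.0011]
 [-0.0001 -0.0012 -1.    ]]
[-0.0004 -0.0006  0.7092] [-0.0007  0.0005 -1.2908]
```

Call:
arm_command(deltas=[0,0,0.709,0.356,0.482,0.03,91,0,0,0.709,0.356,0.482,0.03,91,0,0,0.709,0.356,0.482,0.03,91,0,0,0.709,0.356,0.482,0.03,91,0,0,0.709,0.356,0.482,0.03,91,0,0,0.709,0.356,0.482,0.03,91,0,0,0.709,0.356,0.482,0.03,91,0,0,0.709,0.356,0.482,0.03,91,0,0,0.709,0.356,0.482,0.03,91,0,0,0.709,0.356,0.482,0.03,91,0,0,0.709,0.356,0.482,0.03,91,0,0,0.709,0.356,0.482,0.03,91,0,0,0.709,0.356,0.482,0.03,91,0,0,0.709,0.356,0.482,0.03,91,0,0,0.709,0.356,0.482,0.03,91,0,0,0.709,0.356,0.482,0.03,91,0,0,0.709,0.356,0.482,0.03,91])

```text
clock: 1.85
position: [0.5442, -0.1152, 0.2757]
ee_rot: [2.384, 2.046, -0.001]
force: [0.1, 0.3, -0.0]
width: 0.997
gripper_force: 0.0
```

Run:
```python
from h import *
np.set_printoptions(precision=4,suppress=True)
s=sensors.observe(); print(s["clock"],s["position"],turn(-.15),s["force"])
c=optics.calibration("wrist"); im=optics.get_image("wrist"); cv2.imwrite("pics/w1.png",im)
import pickle; pickle.dump(c,open("w1.pkl","wb")); print(-cv2.Rodrigues(c["rvec"])[0].T@c["tvec"])
```

```text
1.85 [ 0.5442 -0.1152  0.2757] [ 0.0003 -0.0001  0.0017] [ 0.1494  0.2912 -0.0084]
[ 0.5556 -0.0425  0.4151]
```

View pics/w1.png

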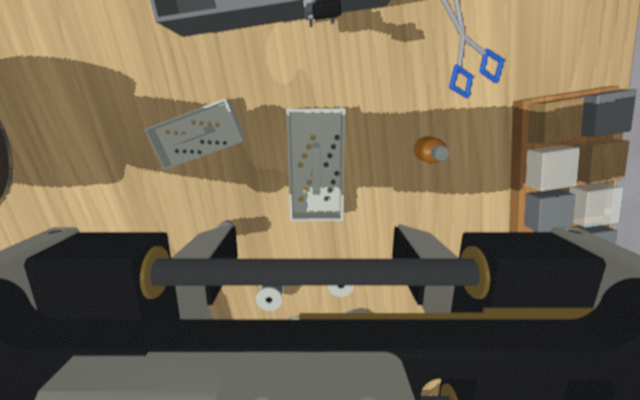

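The wrist view shows the middle box with rim corners at (287,111), (345,110), (343,218) and (291,220).

Run:
```python
from h import *; import pickle
np.set_printoptions(precision=4,suppress=True)
c=pickle.load(open("w1.pkl","rb"))
p=np.array([ray(c,q,.03)[:2] for q in [(287,111),(345,110),(343,218.5),(291,219.5)]]); print(p,p.mean(0))
for a,b in ((0,1),(1,2),(3,2),(0,3)): d=p[b]-p[a]; print(np.linalg.norm(d),np.arctan2(d[1],d[0]))
for q in [(268,298),(341,286)]: print(ray(c,q,.036))
im=cv2.imread("pics/w1.png")
g=cv2.cvtColor(im[100:228,280:352],cv2.COLOR_BGR2HSV); m=(g[...,1]<60).astype(np.uint8)
cn=max(cv2.findContours(m,0,1)[0],key=cv2.contourArea); print(cv2.minAreaRect(cn),cv2.boxPoints(cv2.minAreaRect(cn))+[280,100])
```

```text
[[ 0.521  -0.0373]
 [ 0.5934 -0.0472]
 [ 0.5725 -0.1911]
 [ 0.5006 -0.1815]] [ 0.5469 -0.1143]
0.07307232361012822 -0.13631706830336965
0.14538135648586364 -1.7146433917686066
0.07251918678625124 -0.13205454868324062
0.14568735257421167 -1.7108262527496365
[ 0.446  -0.2968  0.036 ]
[ 0.556  -0.2931  0.036 ]
((35.5, 64.5), (113.0, 59.0), 90.0) [[286. 108.]
 [345. 108.]
 [345. 221.]
 [286. 221.]]
```

Call:
arm_command(deltas=[0,0,0.006,0.003,0.001,-0.05,60,0,0,0.006,0.003,0.001,-0.1,60,0,0,0.006,0.003,0.001,-0.15,60,0,0,0.006,0.003,0.001,-0.19,60,0,0,0.006,0.003,0.001,-0.22,60,0,0,0.006,0.003,0.001,-0.23,60,0,0,0.006,0.003,0.001,-0.23,0,0,0,0.006,0.003,0.001,-0.23,0,0,0,0.006,0.003,0.001,-0.23,0,0,0,0.006,0.003,0.001,-0.23,0,0,0,0.006,0.003,0.001,-0.23,0,0,0,0.006,0.003,0.001,-0.23,0,0,0,0.006,0.003,0.001,-0.23,0,0,0,0.006,0.003,0.001,-0.23,0], force=30)

```text
clock: 3.3
position: [0.5474, -0.1128, 0.0456]
ee_rot: [-2.372, -2.059, 0.001]
force: [-1.5, 0.4, -0.3]
width: 0.105
gripper_force: 30.0
```

Call:
arm_command(deltas=[0,0,0,0,0,0.05,0,0,0,0,0,0,0.1,0,0,0,0.03,-0.01,0.03,0.15,0,0,0,0.07,-0.02,0.06,0.2,0,0,0,0.07,-0.02,0.08,0.22,0,0,0,0.07,-0.02,0.08,0.22,0,0,0,0.07,-0.02,0.08,0.22,0])

```text
clock: 4.0
position: [0.5279, -0.0323, 0.2663]
ee_rot: [2.253, 2.187, 0.001]
force: [-1.3, -0.4, -3.9]
width: 0.107
gripper_force: 30.0
```

Run:
```python
from h import *
np.set_printoptions(precision=4,suppress=True)
s=sensors.observe(); print(s["clock"],s["position"],turn(-.03),s["force"],s["width"])
c=optics.calibration("wrist"); im=optics.get_image("wrist"); cv2.imwrite("pics/w2.png",im)
import pickle; pickle.dump(c,open("w2.pkl","wb")); print(-cv2.Rodrigues(c["rvec"])[0].T@c["tvec"])
```

```text
4.0 [ 0.5279 -0.0323  0.2663] [ 0.0004  0.0011 -0.0003] [-1.3374 -0.4024 -3.8628] 0.106668791834354
[0.5301 0.0413 0.4057]
```

View pics/w2.png

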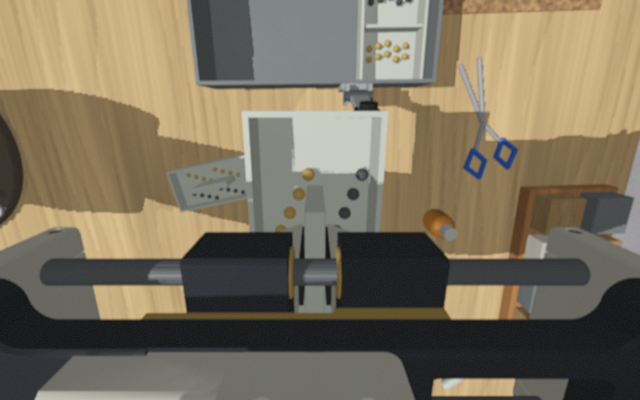

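Run:
```python
from h import *; import pickle
np.set_printoptions(precision=4,suppress=True)
c=pickle.load(open("w2.pkl","rb"))
im=cv2.imread("pics/w2.png"); cv2.imwrite("pics/w2c.png",cv2.resize(im[0:130,180:450],(800,385),interpolation=cv2.INTER_CUBIC))
A,B=ray(c,(197,82),.066),ray(c,(436,81),.066); print("rim -y",A,B,np.linalg.norm(A-B),np.arctan2(*(B-A)[[1,0]]))
print("face",ray(c,(358,72),.034),ray(c,(360,2),.034))
A,B=ray(c,(244,112),.2513),ray(c,(387,112),.2513); print("box",A,B,np.linalg.norm(A-B),np.arctan2(*(B-A)[[1,0]]))
```

```text
rim -y [0.404  0.0752 0.066 ] [0.6629 0.0686 0.066 ] 0.25890154784983244 -0.025731000502427815
face [0.5828 0.0838 0.034 ] [0.5843 0.156  0.034 ]
box [0.4946 0.0418 0.2513] [0.5669 0.0397 0.2513] 0.07232551258133554 -0.029735623514914603
```

View pics/w2c.png

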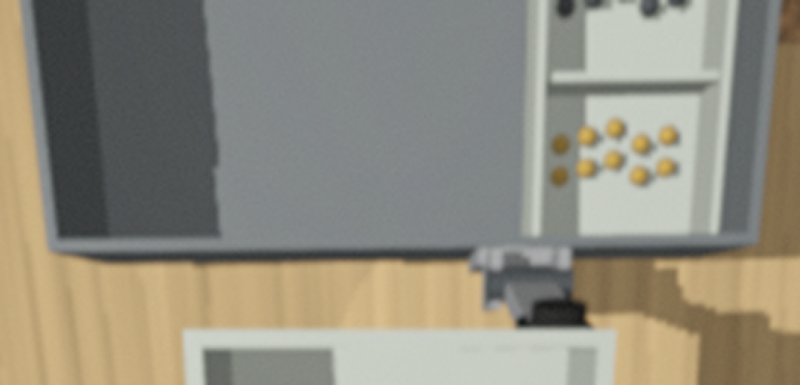

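Call:
arm_command(deltas=[0,0,0.003,0.007,0.05,0,0,0,0,0.003,0.007,0.1,0,0,0,0,0.003,0.007,0.15,0,0,0,0,0.003,0.007,0.185,0,0,0,0,0.003,0.007,0.198,0,0,0,0,0.003,0.007,0.198,0,0,0,0,0.003,0.007,0.198,-0.04,0,0,0,0.003,0.007,0.198,-0.09,0,0,0,0.003,0.007,0.198,-0.14,0,0,0,0.003,0.007,0.198,-0.17,0,0,0,0.003,0.007,0.198,-0.19,0,0,0,0.003,0.007,0.198,-0.2,0,0,0,0.003,0.007,0.198,-0.207,0,0,0,0.003,0.007,0.198,-0.212,0,0,0,0.003,0.007,0.198,-0.214,0,0,0,0.003,0.007,0.198,-0.214,0])

```text
clock: 5.65
position: [0.5351, 0.1651, 0.0522]
ee_rot: [2.25, 2.191, 0.001]
force: [-0.0, 0.4, -2.3]
width: 0.103
gripper_force: 30.0
```

Run:
```python
from h import *
np.set_printoptions(precision=4,suppress=True)
s=sensors.observe(); print(s["clock"],s["position"],turn(-.026),s["force"],s["width"])
im=optics.get_image("scene"); cv2.imwrite("pics/s2.png",cv2.resize(im[70:270,340:550],(630,600)))
```

```text
5.65 [0.5351 0.1651 0.0522] [-0.0001  0.0006  0.0003] [-0.0256  0.4109 -2.2884] 0.10317307352570355
```

View pics/s2.png

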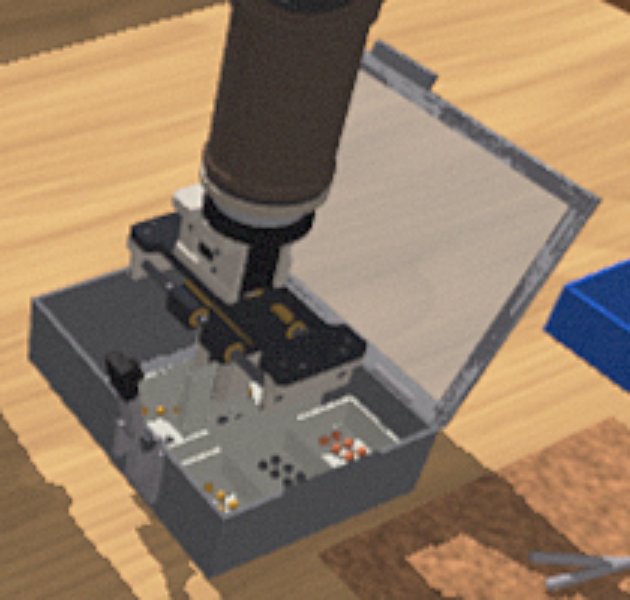

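The box is in the case with a gap to the built-in box. Next I'll lower it and push it toward the face.

Call:
arm_command(deltas=[0,0,0,0,0,-0.002,0,0,0,0,0,0,-0.003,0,0,0,0,0.003,0,-0.003,0,0,0,0,0.006,0,-0.003,0,0,0,0,0.009,0,-0.003,0,0,0,0,0.011,0,-0.003,0,0,0,0,0.012,0,-0.003,0,0,0,0,0.012,0,-0.003,0])

```text
clock: 6.5
position: [0.545, 0.1659, 0.0496]
ee_rot: [-2.248, -2.193, 0.003]
force: [-9.0, -0.9, 12.4]
width: 0.105
gripper_force: 30.0
```

Call:
arm_command(deltas=[0,0,0,0,0,0.001,0,0,0,0,0.003,0,0.001,0,0,0,0,0.005,0,0.001,0,0,0,0,0.005,0,0.001,0,0,0,0,0.005,0,0.001,0])

```text
clock: 7.0
position: [0.5494, 0.1652, 0.0496]
ee_rot: [-2.248, -2.192, 0.006]
force: [-11.7, -1.1, 10.0]
width: 0.104
gripper_force: 30.0
```

Call:
arm_command(deltas=[0,0,0,0.002,0,0.001,0,0,0,0,0.004,0,0.001,0,0,0,0,0.004,0,0.001,0,0,0,0,0.004,0,0.001,0])

```text
clock: 7.4
position: [0.5495, 0.1652, 0.0498]
ee_rot: [-2.244, -2.191, 0.015]
force: [-23.1, -1.1, 13.5]
width: 0.108
gripper_force: 30.0
```

Firm contact at x = 0.5495. I'll ease off, release, lift and back away to look.

Call:
arm_command(deltas=[0,0,0,-0.005,0,0,0,0,0,0,-0.005,0,0,0,0,0,0,-0.005,0,0,30,0,0,0,-0.005,0,0,30,0,0,0,-0.005,0,0.04,30,0,0,0,-0.005,0,0.09,30,0,0,0,-0.005,0,0.14,30,0,0,0,-0.005,-0.03,0.19,30,0,0,0,-0.005,-0.08,0.22,30,0,0,0,-0.005,-0.11,0.22,30,0,0,0,-0.005,-0.11,0.22,30])

```text
clock: 8.5
position: [0.5531, 0.0476, 0.2729]
ee_rot: [2.257, 2.177, 0.002]
force: [0.6, -0.4, -0.9]
width: 0.326
gripper_force: 0.0
```

Run:
```python
from h import *
import pickle
np.set_printoptions(precision=4,suppress=True)
s=sensors.observe(); print(s["clock"],s["position"],turn(-.026),s["force"],s["width"])
c=optics.calibration("wrist"); im=optics.get_image("wrist"); pickle.dump(c,open("w3.pkl","wb"))
cv2.imwrite("pics/w3.png",cv2.resize(im[:230,150:470],(800,575),interpolation=cv2.INTER_CUBIC))
```

```text
8.5 [0.5531 0.0476 0.2729] [0.0023 0.0032 0.0065] [ 0.6283 -0.3521 -0.9359] 0.3257851332415829
```

View pics/w3.png

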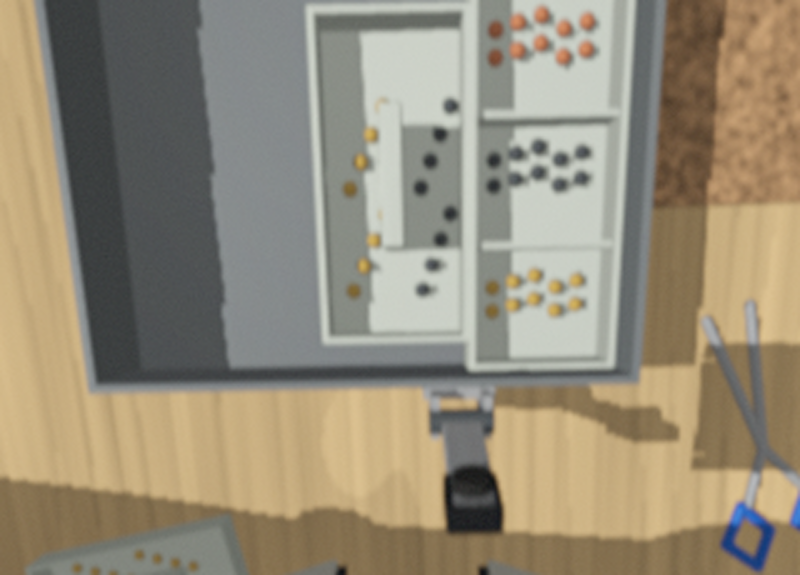

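The loose box sits flush and square against the built-in box: the seam at crop x ≈ 465–472 shows no gap. Now for the spools, starting with a look from above.

Call:
arm_command(deltas=[0,0,0,-0.04,-0.47,0.02,60,0,0,0,-0.04,-0.47,0.02,60,0,0,0,-0.04,-0.47,0.02,60,0,0,0,-0.04,-0.47,0.02,60,0,0,0,-0.04,-0.47,0.02,60,0,0,0,-0.04,-0.47,0.02,60,0,0,0,-0.04,-0.47,0.02,60,0,0,0,-0.04,-0.47,0.02,60,0,0,0,-0.04,-0.47,0.02,60,0,0,0,-0.04,-0.47,0.02,60,0,0,0,-0.04,-0.47,0.02,60,0,0,0,-0.04,-0.47,0.02,60,0,0,0,-0.04,-0.47,0.02,60])

```text
clock: 9.85
position: [0.512, -0.4126, 0.2907]
ee_rot: [-2.247, -2.195, -0.002]
force: [0.2, 0.8, 0.2]
width: 0.652
gripper_force: 0.0
```

Run:
```python
from h import *
import pickle
np.set_printoptions(precision=4,suppress=True)
c=pickle.load(open("w3.pkl","rb"))
A,B=ray(c,(188,155.2),.066),ray(c,(404.8,152),.066); print("rim",A,B,np.linalg.norm(A-B),np.arctan2(*(B-A)[[1,0]]))
for n,a,b in (("face",(336,4),(338.8,146)),("boxedge",(273.2,4),(280,136))):
    a,b=ray(c,a,.034),ray(c,b,.034); d=b-a; print(n,a,b,np.arctan2(d[0],-d[1]))
s=sensors.observe(); print(s["clock"],s["position"],turn(-.026),s["force"],s["width"])
c=optics.calibration("wrist"); im=optics.get_image("wrist"); pickle.dump(c,open("w4.pkl","wb")); cv2.imwrite("pics/w4.png",im)
```

```text
rim [0.4061 0.0758 0.066 ] [0.6613 0.0701 0.066 ] 0.2552812380259337 -0.022289160933197102
face [0.5853 0.2356 0.034 ] [0.5863 0.0762 0.034 ] 0.006098800293509896
boxedge [0.5145 0.2381 0.034 ] [0.5121 0.0915 0.034 ] -0.01638011082865977
9.85 [ 0.512  -0.4126  0.2907] [-0.0007  0.0004 -0.0016] [0.2142 0.7551 0.1854] 0.652484076352439
```

View pics/w4.png

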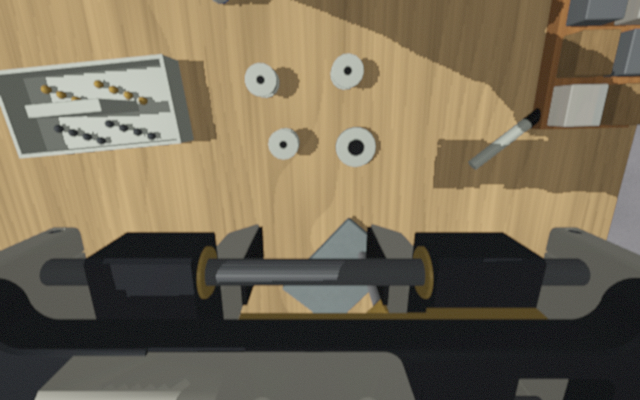

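Three spools are visible at (261,80), (348,70) and (283,144). The reel, wider and flat, is at (356,147).

```bash
cat >> h.py <<'E'
def spools(roi=None,save=None):
    c=optics.calibration("wrist"); im=optics.get_image("wrist")
    if save: cv2.imwrite(save,im)
    g=cv2.cvtColor(im,cv2.COLOR_BGR2HSV); m=((g[...,1]<45)&(g[...,2]>120)).astype(np.uint8); m[225:]=0
    out=[]
    for k in cv2.findContours(m,0,1)[0]:
        (u,v),r=cv2.minEnclosingCircle(k)
        if cv2.contourArea(k)>.75*np.pi*r*r and r>7: out.append((u,v,r,ray(c,(u,v),.034)[:2]))
    return out
E
python3 - <<'E'
from h import *
np.set_printoptions(precision=4,suppress=True)
for o in spools(): print(np.round(o[:3],1),o[3])
c=optics.calibration("wrist")
for q in [(261,80),(348,70),(283,144),(356,147)]: print(ray(c,q,.036))
E
```

```text
[283.8 143.2  15.9] [ 0.4718 -0.3792]
[355.5 146.1  20.3] [ 0.5675 -0.3853]
[261.5  80.   18.3] [ 0.4478 -0.2996]
[345.7  70.9  18.4] [ 0.554  -0.2914]
[ 0.4473 -0.3001  0.036 ]
[ 0.5565 -0.2911  0.036 ]
[ 0.4707 -0.3804  0.036 ]
[ 0.5678 -0.3867  0.036 ]
```

Call:
arm_command(deltas=[0,0,0,-0.042,0.033,-0.04,60,0,0,0,-0.042,0.033,-0.09,60,0,0,0,-0.042,0.033,-0.14,60,0,0,0,-0.042,0.033,-0.19,60,0,0,0,-0.042,0.033,-0.23,60,0,0,0,-0.042,0.033,-0.255,60,0,0,0,-0.042,0.033,-0.262,60,0,0,0,-0.042,0.033,-0.262,60,0,0,0,-0.042,0.033,-0.262,20,0,0,0,-0.042,0.033,-0.262,20,0,0,0,-0.042,0.033,-0.262,20,0,0,0,-0.042,0.033,-0.262,20,0,0,0,-0.042,0.033,-0.262,20,0,0,0,-0.042,0.033,-0.22,20,0,0,0,-0.042,0.033,-0.17,20,0,0,0,-0.042,0.033,-0.12,20,0,0,0,-0.042,0.033,-0.09,20,0,0,0,-0.042,0.033,-0.09,20], force=12)

```text
clock: 11.75
position: [0.4711, -0.3831, 0.2065]
ee_rot: [2.244, 2.185, 0.002]
force: [0.1, 0.3, -0.9]
width: 0.432
gripper_force: 12.0
```

Call:
arm_command(deltas=[0,0,0,-0.008,0.05,0,20,0,0,0,-0.008,0.1,0,20,0,0,0,-0.008,0.15,0,20,0,0,0,-0.008,0.2,0,20,0,0,0,-0.008,0.25,0,20,0,0,0,-0.008,0.3,0,20,0,0,0,-0.008,0.35,0,20,0,0,0,-0.008,0.4,0,20,0,0,0,-0.008,0.45,0,20,0,0,0,-0.008,0.5,0,20,0,0,0,-0.008,0.545,0,20,0,0,0,-0.008,0.565,0,20,0,0,0,-0.008,0.575,0,20,0,0,0,-0.008,0.575,0,20,0,0,0,-0.008,0.575,0,20,0,0,0,-0.008,0.575,0,20])

```text
clock: 13.35
position: [0.461, 0.1912, 0.2005]
ee_rot: [2.253, 2.189, -0.002]
force: [0.3, -0.6, 0.4]
width: 0.43
gripper_force: 12.0
```

Call:
arm_command(deltas=[0,0,0,0.001,0.003,-0.04,20,0,0,0,0.001,0.003,-0.09,20,0,0,0,0.001,0.003,-0.13,20,0,0,0,0.001,0.003,-0.155,20,0,0,0,0.001,0.003,-0.164,20,0,0,0,0.001,0.003,-0.168,20,0,0,0,0.001,0.003,-0.168,20,0,0,0,0.001,0.003,-0.168,20])

```text
clock: 14.15
position: [0.4627, 0.1959, 0.0338]
ee_rot: [2.251, 2.19, 0.003]
force: [-0.5, -0.1, -0.3]
width: 0.434
gripper_force: 12.0
```

Call:
arm_command(deltas=[0,0,0,0,0,-0.0015,20,0,0,0,0,0,-0.0015,54,0,0,0,0,0,-0.0015,54,0,0,0,0,0,-0.0015,54,0,0,0,0,0,0.04,54,0,0,0,0,0,0.09,54,0,0,0,0,0,0.14,54,0,0,0,0,0,0.18,54,0,0,0,0.02,-0.05,0.22,60,0,0,0,0.04,-0.1,0.25,60,0,0,0,0.04,-0.15,0.25,60,0,0,0,0.04,-0.2,0.25,60,0,0,0,0.04,-0.25,0.25,60,0,0,0,0.04,-0.3,0.25,60,0,0,0,0.04,-0.35,0.25,60,0,0,0,0.04,-0.4,0.25,60,0,0,0,0.04,-0.45,0.25,60,0,0,0,0.04,-0.5,0.25,60,0,0,0,0.04,-0.55,0.25,60,0,0,0,0.04,-0.59,0.25,60])

```text
clock: 16.15
position: [0.5013, -0.3814, 0.2827]
ee_rot: [-2.25, -2.192, 0.0]
force: [1.4, -0.6, -0.4]
width: 0.656
gripper_force: 0.0
```

Call:
arm_command(deltas=[0,0,0,0,0,0,60,0,0,0,0,0,0,60,0,0,0,0,0,0,60])

```text
clock: 16.45
position: [0.5021, -0.3779, 0.2826]
ee_rot: [-2.248, -2.193, -0.001]
force: [-0.2, 0.2, 0.6]
width: 0.655
gripper_force: 0.0
```

Run:
```python
from h import *
np.set_printoptions(precision=4,suppress=True)
s=sensors.observe(); print(s["clock"],s["position"],turn(-.026),s["width"])
for o in spools(save="pics/w5.png"): print(np.round(o[:3],1),o[3])
```

```text
16.45 [ 0.5021 -0.3779  0.2826] [-0.0007  0.0001 -0.0009] 0.6549198685235356
[362.8 171.   20.2] [ 0.5667 -0.3831]
[269.7 107.7  16.8] [ 0.4473 -0.2987]
[354.7  98.8  17.3] [ 0.5548 -0.2906]
```

Call:
arm_command(deltas=[0,0,0,-0.035,0.05,0,60,0,0,0,-0.056,0.079,-0.04,60,0,0,0,-0.056,0.079,-0.09,60,0,0,0,-0.056,0.079,-0.14,60,0,0,0,-0.056,0.079,-0.19,60,0,0,0,-0.056,0.079,-0.23,60,0,0,0,-0.056,0.079,-0.25,60,0,0,0,-0.056,0.079,-0.254,60,0,0,0,-0.056,0.079,-0.254,60,0,0,0,-0.056,0.079,-0.254,20,0,0,0,-0.056,0.079,-0.254,20,0,0,0,-0.056,0.079,-0.254,20,0,0,0,-0.056,0.079,-0.254,20,0,0,0,-0.056,0.079,-0.254,20,0,0,0,-0.056,0.079,-0.22,20,0,0,0,-0.056,0.079,-0.17,20,0,0,0,-0.056,0.079,-0.12,20,0,0,0,-0.056,0.079,-0.08,20,0,0,0,-0.056,0.079,-0.08,20])

```text
clock: 18.4
position: [0.4486, -0.3018, 0.2089]
ee_rot: [2.244, 2.185, 0.004]
force: [-0.3, -0.1, -0.0]
width: 0.43
gripper_force: 12.0
```

Call:
arm_command(deltas=[0,0,0,0.015,0.05,0,20,0,0,0,0.015,0.1,0,20,0,0,0,0.015,0.15,0,20,0,0,0,0.015,0.2,0,20,0,0,0,0.015,0.25,0,20,0,0,0,0.015,0.3,0,20,0,0,0,0.015,0.35,0,20,0,0,0,0.015,0.4,0,20,0,0,0,0.015,0.43,0,20,0,0,0,0.015,0.445,0,20,0,0,0,0.015,0.449,0,20,0,0,0,0.015,0.449,0,20,0,0,0,0.015,0.449,0,20])

```text
clock: 19.7
position: [0.4607, 0.147, 0.2024]
ee_rot: [2.252, 2.19, -0.002]
force: [0.1, -0.1, -0.9]
width: 0.436
gripper_force: 12.0
```

Call:
arm_command(deltas=[0,0,0,0.001,0.003,-0.04,20,0,0,0,0.001,0.003,-0.09,20,0,0,0,0.001,0.003,-0.13,20,0,0,0,0.001,0.003,-0.155,20,0,0,0,0.001,0.003,-0.166,20,0,0,0,0.001,0.003,-0.17,20,0,0,0,0.001,0.003,-0.17,20,0,0,0,0.001,0.003,-0.17,20,0,0,0,0.001,0.003,-0.17,54,0,0,0,0.001,0.003,-0.17,54,0,0,0,0.001,0.003,-0.17,54,0,0,0,0.001,0.003,-0.13,54,0,0,0,0.001,0.003,-0.08,54,0,0,0,0.001,0.003,-0.03,54,0,0,0,0.001,0.003,0.01,54])

```text
clock: 21.2
position: [0.4618, 0.1519, 0.2156]
ee_rot: [2.25, 2.192, 0.003]
force: [1.4, -0.7, -1.2]
width: 0.59
gripper_force: 0.0
```

Call:
arm_command(deltas=[0,0,0,0.02,-0.05,0.04,60,0,0,0,0.04,-0.1,0.08,60,0,0,0,0.06,-0.15,0.08,60,0,0,0,0.08,-0.2,0.08,60,0,0,0,0.08,-0.25,0.08,60,0,0,0,0.08,-0.3,0.08,60,0,0,0,0.08,-0.35,0.08,60,0,0,0,0.08,-0.4,0.08,60,0,0,0,0.08,-0.45,0.08,60,0,0,0,0.08,-0.5,0.08,60,0,0,0,0.08,-0.53,0.08,60,0,0,0,0.08,-0.53,0.08,60,0,0,0,0.08,-0.53,0.08,60,0,0,0,0.08,-0.53,0.08,60])

```text
clock: 22.6
position: [0.542, -0.3772, 0.2925]
ee_rot: [-2.249, -2.192, -0.002]
force: [1.3, 0.7, -0.5]
width: 0.654
gripper_force: 0.0
```

Run:
```python
from h import *
np.set_printoptions(precision=4,suppress=True)
s=sensors.observe(); print(s["clock"],s["position"],turn(-.026),s["width"])
for o in spools(save="pics/w6.png"): print(np.round(o[:3],1),o[3])
```

```text
22.6 [ 0.542  -0.3772  0.2925] [-0.0009  0.     -0.0003] 0.6535553267725571
[334.4 171.1  19.5] [ 0.5692 -0.3834]
[323.7 100.4  16.1] [ 0.5561 -0.2904]
```

s3 is still at (0.556, -0.291).

Call:
arm_command(deltas=[0,0,0,0.014,0.05,0,60,0,0,0,0.014,0.086,-0.04,60,0,0,0,0.014,0.086,-0.09,60,0,0,0,0.014,0.086,-0.14,60,0,0,0,0.014,0.086,-0.19,60,0,0,0,0.014,0.086,-0.235,60,0,0,0,0.014,0.086,-0.258,60,0,0,0,0.014,0.086,-0.264,60,0,0,0,0.014,0.086,-0.264,60,0,0,0,0.014,0.086,-0.264,20,0,0,0,0.014,0.086,-0.264,20,0,0,0,0.014,0.086,-0.264,20,0,0,0,0.014,0.086,-0.264,20,0,0,0,0.014,0.086,-0.264,20,0,0,0,0.014,0.086,-0.23,20,0,0,0,0.014,0.086,-0.18,20,0,0,0,0.014,0.086,-0.13,20,0,0,0,0.014,0.086,-0.09,20,0,0,0,0.014,0.086,-0.09,20])

```text
clock: 24.55
position: [0.5589, -0.2934, 0.2098]
ee_rot: [2.243, 2.185, 0.006]
force: [0.3, 0.0, -0.6]
width: 0.435
gripper_force: 12.0
```

Call:
arm_command(deltas=[0,0,0,-0.02,0.045,0,20,0,0,0,-0.04,0.09,0,20,0,0,0,-0.06,0.135,0,20,0,0,0,-0.08,0.18,0,20,0,0,0,-0.096,0.225,0,20,0,0,0,-0.096,0.27,0,20,0,0,0,-0.096,0.315,0,20,0,0,0,-0.096,0.36,0,20,0,0,0,-0.096,0.385,0,20,0,0,0,-0.096,0.397,0,20,0,0,0,-0.096,0.397,0,20,0,0,0,-0.096,0.397,0,20,0,0,0,-0.096,0.397,0,20])

```text
clock: 25.85
position: [0.4599, 0.1025, 0.2025]
ee_rot: [2.253, 2.189, -0.002]
force: [0.2, 0.4, 0.0]
width: 0.433
gripper_force: 12.0
```

Call:
arm_command(deltas=[0,0,0,0.001,0.003,-0.04,20,0,0,0,0.001,0.003,-0.09,20,0,0,0,0.001,0.003,-0.13,20,0,0,0,0.001,0.003,-0.155,20,0,0,0,0.001,0.003,-0.166,20,0,0,0,0.001,0.003,-0.17,20,0,0,0,0.001,0.003,-0.17,20,0,0,0,0.001,0.003,-0.17,20,0,0,0,0.001,0.003,-0.17,54,0,0,0,0.001,0.003,-0.17,54,0,0,0,0.001,0.003,-0.17,54,0,0,0,0.001,0.003,-0.13,54,0,0,0,0.001,0.003,-0.08,54,0,0,0,0.001,0.003,-0.03,54,0,0,0,0.001,-0.02,0.02,54,0,0,0,0.001,-0.06,0.05,54,0,0,0,0.001,-0.1,0.08,54,0,0,0,0.001,-0.1,0.08,54,0,0,0,0.001,-0.1,0.08,54])

```text
clock: 27.75
position: [0.4611, 0.0033, 0.2835]
ee_rot: [2.253, 2.187, 0.002]
force: [0.9, -1.0, -0.5]
width: 0.585
gripper_force: 0.0
```

Run:
```python
from h import *
np.set_printoptions(precision=4,suppress=True)
s=sensors.observe(); print(s["clock"],s["position"],s["force"],s["width"])
a=cv2.resize(optics.get_image("wrist")[:230,150:470],(480,345)); im=optics.get_image("scene"); cv2.imwrite("pics/s3.png",im)
b=cv2.resize(im[70:385,130:550],(460,345)); cv2.imwrite("pics/m1.png",np.hstack([a[:, :340],b]))
```

```text
27.75 [0.4611 0.0033 0.2835] [ 0.9202 -0.9704 -0.5053] 0.5845582908223613
```

View pics/m1.png

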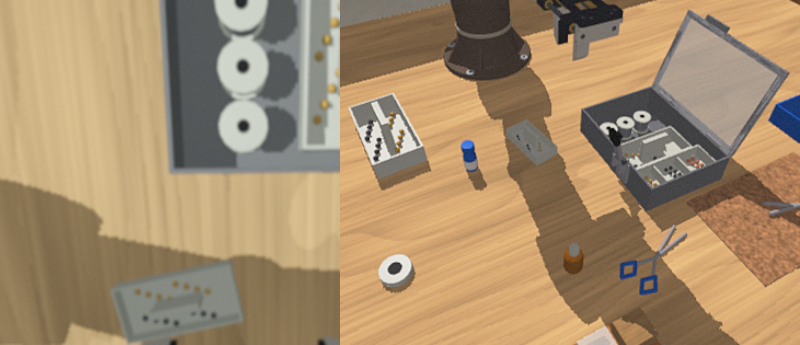

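All three spools stand in the bay, the box is flush, and the bench has only the reel, bottle and pot left. Next is the lid: go over it and come down behind.

Call:
arm_command(deltas=[0,0,0,0,0,0.05,0,0,0,0,0,0,0.09,0,0,0,0,0.02,0.05,0.1,0,0,0,0,0.02,0.1,0.1,0,0,0,0,0.02,0.15,0.1,0,0,0,0,0.02,0.2,0.1,0,0,0,0,0.02,0.25,0.1,0,0,0,0,0.02,0.3,0.1,0,0,0,0,0.02,0.35,0.1,0,0,0,0,0.02,0.395,0.1,0,0,0,0,0.02,0.4,0.1,0,0,0,0,0.02,0.4,0.1,0,0,0,0,0.02,0.4,0.05,0,0,0,0,0.02,0.4,0,0,0,0,0,0.02,0.4,-0.04,0,0,0,0,0.02,0.4,-0.063,0,0,0,0,0.02,0.4,-0.063,0])

```text
clock: 29.55
position: [0.4799, 0.4012, 0.2158]
ee_rot: [2.251, 2.19, -0.011]
force: [0.7, 0.4, 0.1]
width: 0.005
gripper_force: 0.0
```

Run:
```python
from h import *
from scipy.optimize import minimize
np.set_printoptions(precision=4,suppress=True)
s=sensors.observe(); print(s["clock"],s["position"],s["force"],s["joints"])
c=optics.calibration("scene"); C=np.array([.536,.167,0]);rz=R.from_euler("z",-.023)
def pts(th): # free edge corners, outer face ~0
    return [C+rz.apply([x,.094-.188*np.cos(th),.066+.188*np.sin(th)]) for x in (-.13,.13)]
for th in (1.6,1.7,1.8,1.9): print(th,proj(c,pts(th)).ravel(),"obs 448.7 79.3 540 136.7")
```

```text
29.55 [0.4799 0.4012 0.2158] [0.6648 0.4466 0.0896] [-0.3212  0.5664 -0.713   1.5597  0.3906  1.1702 -1.1409]
1.6 [431.6871  79.7075 521.2023 139.9315] obs 448.7 79.3 540 136.7
1.7 [438.2712  78.5866 528.4883 137.9642] obs 448.7 79.3 540 136.7
1.8 [444.4912  78.2737 535.1567 136.9112] obs 448.7 79.3 540 136.7
1.9 [450.271   78.7512 541.13   136.7576] obs 448.7 79.3 540 136.7
```

Call:
arm_command(deltas=[0,0,0,0,-0.03,0.009,0,0,0,0,0,-0.056,0.009,0,0,0,0,0,-0.066,0.009,0,0,0,0,0,-0.076,0.009,0,0,0,0,0,-0.086,0.009,0,0,0,0,0,-0.096,0.01,0,0,0,0,0,-0.106,0.01,0])

```text
clock: 30.25
position: [0.4806, 0.2984, 0.23]
ee_rot: [-2.249, -2.193, -0.001]
force: [-0.1, 2.6, 1.6]
width: 0.008
gripper_force: 1.0
```

Call:
arm_command(deltas=[0,0,0,0,-0.015,0,0,0,0,0,0,-0.03,0,0,0,0,0,0,-0.045,0,0,0,0,0,0,-0.06,0,0,0,0,0,0,-0.07,0,0])

```text
clock: 30.75
position: [0.4806, 0.2263, 0.2293]
ee_rot: [2.252, 2.19, -0.002]
force: [0.3, 2.1, 0.3]
width: 0.004
gripper_force: 0.9
```

Call:
arm_command(deltas=[0,0,0,0,-0.025,-0.011,0,0,0,0,0,-0.047,-0.025,0,0,0,0,0,-0.066,-0.043,0,0,0,0,0,-0.082,-0.064,0,0,0,0,0,-0.092,-0.082,0,0,0,0,0,-0.098,-0.099,0,0,0,0,0,-0.103,-0.112,0])

```text
clock: 31.45
position: [0.4804, 0.124, 0.1167]
ee_rot: [-2.252, -2.191, 0.002]
force: [-0.5, 1.1, 1.5]
width: 0.002
gripper_force: 0.6
```

Call:
arm_command(deltas=[0,0,0,0,-0.001,-0.008,0,0,0,0,0,-0.001,-0.013,0,0,0,0,0,-0.002,-0.018,0,0,0,0,0,-0.002,-0.022,0,0,0,0,0,-0.002,-0.026,0,0,0,0,0,-0.002,-0.028,0,0,0,0,0,-0.002,-0.028,0])

```text
clock: 32.15
position: [0.481, 0.1238, 0.0911]
ee_rot: [2.249, 2.191, 0.0]
force: [-6.5, -3.9, 20.7]
width: 0.006
gripper_force: 10.0
```

The lid is down, with 20 N at the stop. Now the clamp.

Call:
arm_command(deltas=[0,0,0,0,0,0.05,0,0,0,0,0,0,0.1,0,0,0,0,0,0,0.15,0,0,0,0,0.02,-0.03,0.18,0,0,0,0,0.05,-0.07,0.18,0,0,0,0,0.08,-0.11,0.18,0,0,0,0,0.097,-0.15,0.18,0,0,0,0,0.097,-0.17,0.18,0,0,0,0,0.097,-0.17,0.18,0,0,0,0,0.097,-0.17,0.13,0,0,0,0,0.097,-0.17,0.08,0,0,0,0,0.097,-0.17,0.055,0,0,0,0,0.097,-0.17,0.055,0])

```text
clock: 33.45
position: [0.5751, -0.0455, 0.1413]
ee_rot: [-2.245, -2.191, 0.006]
force: [-0.9, -0.2, 1.2]
width: 0.002
gripper_force: 0.0
```

Run:
```python
from h import *
s=sensors.observe(); print(s["clock"],s["position"],s["force"])
im=optics.get_image("scene"); b=optics.get_image("side")
cv2.imwrite("pics/s4.png",np.hstack([cv2.resize(im[90:270,340:500],(400,450)),cv2.resize(b[170:330,170:312],(400,450))]))
```

```text
33.45 [ 0.57511749 -0.04554959  0.14134994] [-0.88519844 -0.15593801  1.2177576 ]
```

View pics/s4.png

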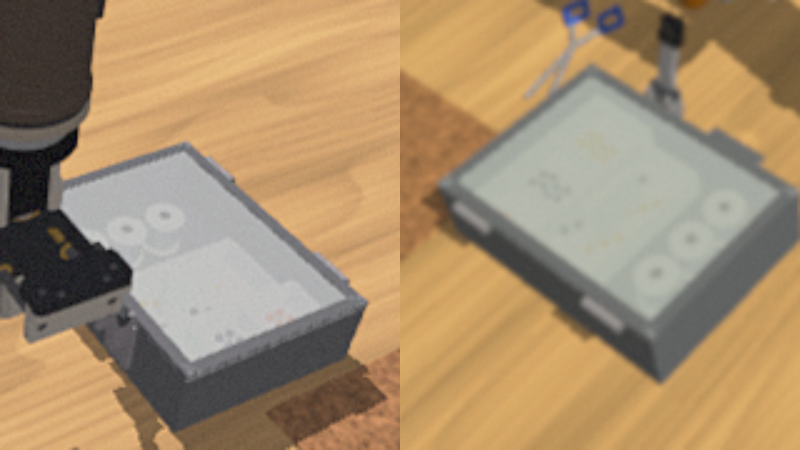

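The lid lies flat on the case all round in both views, with the spools and box visible through it; the clamp stands up. Pushing the clamp over.

Call:
arm_command(deltas=[0,0,0,0.003,0.0355,0.004,0,0,0,0,0.003,0.0555,0.005,0,0,0,0,0.003,0.0705,0.007,0,0,0,0,0.003,0.084,0.011,0,0,0,0,0.003,0.0955,0.017,0,0,0,0,0.003,0.107,0.021,0])

```text
clock: 34.15
position: [0.581, 0.0606, 0.1667]
ee_rot: [2.251, 2.19, 0.0]
force: [0.7, -1.3, -0.3]
width: 0.004
gripper_force: 0.8
```

Call:
arm_command(deltas=[0,0,0,0,0.0115,-0.002,0,0,0,0,0,0.0215,-0.008,0,0,0,0,0,0.0315,-0.014,0,0,0,0,0,0.0395,-0.022,0,0,0,0,0,0.0445,-0.03,0,0,0,0,0,0.0485,-0.037,0])

```text
clock: 34.75
position: [0.5804, 0.1098, 0.1277]
ee_rot: [-2.249, -2.192, 0.0]
force: [0.3, 0.2, 1.2]
width: 0.007
gripper_force: 0.8
```

Call:
arm_command(deltas=[0,0,0,0,0.003,-0.008,0,0,0,0,0,0.004,-0.013,0,0,0,0,0,0.004,-0.017,0,0,0,0,0,0.004,-0.02,0,0,0,0,0,0.004,-0.02,0])

```text
clock: 35.25
position: [0.5806, 0.1129, 0.1093]
ee_rot: [2.251, 2.192, -0.0]
force: [-1.8, 0.9, 6.2]
width: 0.007
gripper_force: 3.0
```

Call:
arm_command(deltas=[0,0,0,0,0,-0.002,0,0,0,0,0,0,-0.004,0,0,0,0,0,0,-0.004,0])

```text
clock: 35.55
position: [0.5808, 0.1131, 0.1083]
ee_rot: [2.249, 2.19, 0.001]
force: [-13.5, -3.2, 38.8]
width: 0.007
gripper_force: 19.5
```

Hard stop at 39 N, where the lever is level (expected TCP z 0.109). I'll lift away and check.

Call:
arm_command(deltas=[0,0,0,0,0,0.03,0,0,0,0,0,0,0.08,0,0,0,0,0,0,0.13,0,0,0,0,-0.03,-0.04,0.18,0,0,0,0,-0.06,-0.08,0.2,0,0,0,0,-0.08,-0.13,0.2,0,0,0,0,-0.1,-0.18,0.2,0,0,0,0,-0.12,-0.23,0.2,0,0,0,0,-0.12,-0.28,0.2,0,0,0,0,-0.12,-0.33,0.2,0,0,0,0,-0.12,-0.33,0.2,0,0,0,0,-0.12,-0.33,0.2,0])

```text
clock: 36.75
position: [0.4589, -0.223, 0.3041]
ee_rot: [2.26, 2.182, -0.004]
force: [0.0, 1.2, -0.0]
width: 0.001
gripper_force: 0.0
```

Run:
```python
from h import *
s=sensors.observe(); print(s["clock"],s["position"],s["force"])
im=optics.get_image("scene"); b=optics.get_image("side")
cv2.imwrite("pics/s5.png",np.hstack([cv2.resize(im[70:360,130:500],(400,450))[:, :],cv2.resize(b[170:330,170:312],(400,450))]))
```

```text
36.75 [ 0.45893526 -0.22303307  0.30407806] [ 0.02630071  1.24337759 -0.03560082]
```

View pics/s5.png

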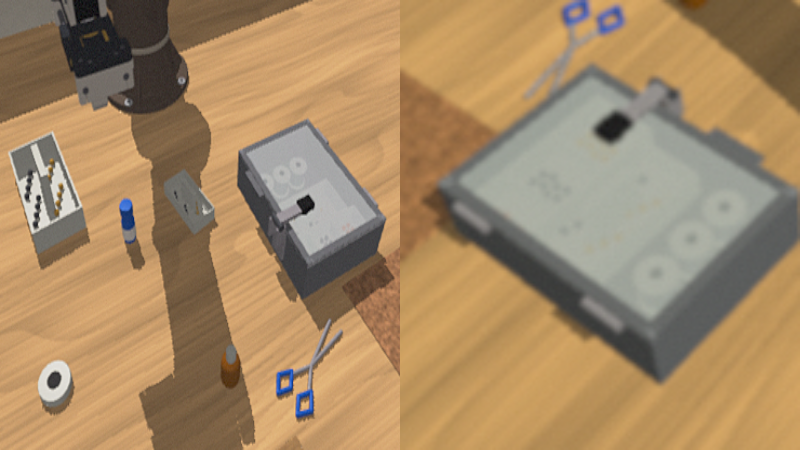

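The lid is shut, the clamp lies across it, the spools are upright inside, and the reel, bottle and pot are in place. Handing in.

```bash
python3 -c "
from cell import arm; print(arm.sign_off())"
```

```text
the job is handed in; nothing more can be done
None
```

The job is handed in (no result came back): the middle-sized bead box is butted flush, all three spools on the bench are in the bay, the lid is shut, then the clamp was pressed down, and the reel, bottle and pot were left untouched and upright.

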